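# Check a trolley brake lever against its stop

### The arm

A 7-joint arm with a two-finger parallel gripper is mounted at the origin on a cart in front of the work surface, level with it; the furniture and walls round the work are solid. World frame = base frame: x ahead of the robot, y to its left, z up, the work surface at z = 0. Lengths are in m, angles in degrees, forces in N, time in s.
With the tool pointing down it reaches from about 0.425 to 0.875 m from the base axis. Payload 4.7 kg.
Tool frame: the origin (TCP) lies at the very end of the fingers, on their centre line; the grasp point (between the pads) lies 19 mm behind it; z points along the fingers, y is the direction in which the jaws open and shut (so a half turn about z gives the same grasp; the last joint's range is limited). The gripper opens to 87 mm and grips with 3 to 60 N. Pads are 19 mm wide; open, the fingers measure 117 mm over their backs; the gripper's body (75 mm by 190 mm) begins 51 mm behind the grasp point.
Start: joints at [73.631, 18.392, -4.016, 83.108, 1.295, 78.541, -3.26], TCP at [0.192, -0.621, 0.223] pointing down, gripper open.
Joint ranges: [-163.93, 163.93], [-17.29, 119.83], [-79.2, 71.16], [3.27, 140.29], [-89.18, 269.18], [5.43, 117.66], [-154.24, 154.24]. Speed limits (degrees/s): [147.25, 147.25, 180, 180, 180, 180, 180].

### API

Orientations are given as [roll, pitch, yaw] about the fixed x, y, z axes, in that order (R = Rz(yaw) Ry(pitch) Rx(roll)).
In Python, from cell import * gives the robot as it stands.
- The arm moves only by the tool arm_command, never from a script. Its argument "targets" is a list that holds one entry, the list of rows, each a list of 7 numbers: the shift along the tool's x, y, z in m, then the turn, a rotation vector about the tool's x, y, z in degrees, then the gripper's target within -1 to 1 (shut at 1, half-way at 0, fully open at -1). In form: [[[tx, ty, tz, rx, ry, rz, claw], ...]]. A call has 1 to 10 rows; each row is the pose to reach, as a shift and turn from the pose commanded when the call began, along the tool's axes at that moment; what a row does not reach only later rows make up. A row lasts 1/10 s, in which the tool goes at most 50 mm and 8.59 degrees, less where a joint would pass 70% of its speed; a pose out of reach is approached as far as the arm can. A call with a gripper value outside its range is refused whole. The fingers move at their own pace and stop on an object; "newtons" is the grip in N (left out, the last holds). Time passes only in rows, so rows that repeat a pose let the fingers close. It gives the time, the measured TCP pose, the force and the opening at its end, in the units of the state.
- get_obs(): the state, without advancing time (a new reading comes with each control period).
- read_camera(name): name is "scene" or "top"; returns a dict with "img" (480x640x3 uint8, red, green, blue), "z_map" (480x640 float32, m along the optical axis (not along the pixel's ray), 0 where there is no reading), "K" (3x3 intrinsics, pixels), "origin" and "attitude" of the camera in the world. Camera axes: x right, y down, z forward; pixel columns grow to the right and rows downward; lengths in m; the calibration is good to about 2 mm. A picture is of the moment at which its call begins.
- sign_off(): hands the job in, once; it reports no verdict.
Trained networks look in the newest picture that a camera, given by its name, has taken for a name from the list of things; names that differ only in an ending like _2 or _b are one class to them, and where a whole thing is asked for, a point or a joint stands for the part that bears it (a point fixed in the world has none). Each returns a list of dicts, best first, with "conf" (0 to 1); they miss things now and then, are a little off and sometimes report something else, mostly with a low value. They report only what shows in the picture. A call takes as long as a camera call.
- search_frame(thing, camera): "position" ([column, row] in pixels, amid what is visible of it).
The state is a dict: "time_s": time; "qpos": joint angles; "joint_velocities": joint speeds; "effort": joint torques, N m; "tool_pos": TCP position; "tool_rot": TCP orientation; "force": force on the tool from outside, world axes, zero at the start; "wrist_torque": the same for the moment, N m; "grip_width": finger opening in m.
Only numpy, scipy, OpenCV 4.12 (cv2) and the standard library are available. Lean on these libraries where they do the work, as an engineer would, in place of code of your own. Each camera call takes 0.05 s, during which the arm holds its last target.

### The job

Check the brake lever on the trolley push bar: push the lever in towards the bar with the outside of the fingers until it is firmly against its stop, let it spring all the way back out, then push it in against the stop again and finish while holding it there, so that the gap left to the bar can be measured. Only push on the lever's outer side, gently and without gripping it; do not touch the bar, and leave the jar, cup and vial where they stand.

Things in the scene. Friction and masses are not known exactly. Their poses are not given: they have to be found in the camera images.
- holder: Bench holder: aluminium base plate 110 x 320 x 12 mm, fixed to the worktop, carrying a trolley push bar. Origin: centre of the plate's underside, on the worktop. Its x axis is level and is the direction in which the lever is pushed (from the lever's outer side towards the bar, away from the robot, whatever the yaw, within 0.4 rad of straight ahead); y runs along the bar, z up. The lever stands on the robot's side (-x) of the bar.
- grip_bar: The push bar with its black rubber grip, brackets and the two posts that carry it: a bar of 26 mm diameter, 300 mm long along the holder's y axis, axis 120 mm above the worktop. Posts at y = -130 and +130 mm, with clamp blocks whose tops are at 137 mm and bolt heads at 141 mm, 36 mm deep in x. Same origin and axes as the holder. Must not be touched.
- brake (a joint): Lever angle in rad: 0 fully out (spring return), growing as the lever is pushed in towards the bar. It meets the stop somewhere between 0.18 and 0.40 rad, differently every time, 8 to 35 mm short of the bar; it has to be felt. The return spring needs about 3 N at the press point at first and 5 N near the stop; against the stop the force rises steeply, and some 8 to 20 N is a firm push (over 40 N is too hard).
- press_point (a point): Point on the outer (robot-side) face of the lever blade where it is best pushed, 105 mm from the pivot and 120 mm above the worktop; it moves with the lever. Its frame turns with the lever: y axis along the blade towards the pivot, x axis straight into the blade (the push direction at this moment), z up. The blade is a plain aluminium strip 10 mm thick (x) and 20 mm high (z, 110 to 130 mm above the worktop), with nothing below it but the base plate and free space above.
- lever_pivot (a point): Vertical pivot axis of the lever, at holder x = -30, y = +85, z = 120 mm. The bracket round it reaches 137 mm above the worktop.
- lever_end (a point): Centre of the ball (23 mm diameter) at the free end of the lever, 135 mm from the pivot. When out, the blade slants 0.40 rad away from the bar, towards the robot.
- lever: The brake lever: aluminium blade with a ball end, 135 mm long; origin on its pivot. Its rear face (towards the bar) must not be touched by the fingers.
- stop_screw: Adjustable stop: 8 mm steel screw through a black collar on the bar, 35 mm along the bar from the pivot, 120 mm above the worktop. Origin: its tip, which meets the rear of the blade. x axis along the screw, from the tip to its head (the push direction). Fixed in each run, set differently each time.
- stain_jar: Loose jar with a black lid, 56 mm diameter, 115 mm high; origin at the centre of its underside. Leave alone.
- specimen_cup: Loose specimen cup with an orange lid, 60 mm diameter, 64 mm high; origin at the centre of its underside. Leave alone.
- reagent_vial: Loose small white vial, 31 mm diameter, 75 mm high; origin at the centre of its underside. Leave alone.

How it is judged:
By the outcome, as a careful person would: the job done as asked, in the order asked, and still so for the second after the job is handed in, while the arm keeps its last pose, push and grip.
It also fails if it takes over 38 s, if anything falls off the work surface, if the arm or the gripper's body presses on something with over 40 N, if the wrist force passes 120 N, or if a joint passes its speed limit or range.

## Working session

There is one attempt and no reset: what is moved stays moved. The work goes in short steps, Python scripts to look and compute and a tool call to move; the robot and the scene stay as the last step left them, time stands still between calls to the robot, and variables do not carry over. Pictures are saved under pics/ and viewed, and the job is handed in when it is done.

Besides the shell and the picture viewer there is one more tool, called after "Call:" as a command line: name --argument value ..., lists and objects as JSON in quotes. arm_command: Moves the arm, as the interface text tells. Its arguments: {"type":"object","properties":{"targets":{"type":"array","items":{"type":"array","items":{"type":"array","items":{"type":"number"}}}},"newtons":{"type":"number"}},"required":["targets"]}

```bash
mkdir -p pics; ls
cat > h.py <<'E'
from cell import *
import numpy as np, cv2
from scipy.spatial.transform import Rotation as R
def rot(a):
    a=np.array(a,float)
    if a.shape==(3,3): return a
    if a.size==4: print('quat?',a); return R.from_quat(a).as_matrix()
    return R.from_euler('xyz',a,degrees=True).as_matrix()
def world(c,u,v,z=None):
    K=np.array(c['K']); 
    if z is None: z=c['z_map'][int(round(v)),int(round(u))]
    p=np.array([(u-K[0,2])/K[0,0]*z,(v-K[1,2])/K[1,1]*z,z])
    return rot(c['attitude'])@p+np.array(c['origin'])
def cloud(c):
    K=np.array(c['K']); z=c['z_map']; v,u=np.mgrid[0:480,0:640]
    p=np.stack([(u-K[0,2])/K[0,0]*z,(v-K[1,2])/K[1,1]*z,z],-1)
    w=p@rot(c['attitude']).T+np.array(c['origin']); w[z==0]=np.nan
    return w
E
python3 - <<'E'
from h import *
for n in ['scene','top']:
    c=read_camera(n); cv2.imwrite(f'pics/{n}0.png',c['img'][...,::-1])
    print(n,c['origin'],c['attitude'],c['K'])
    for t in ['holder','grip_bar','press_point','lever_pivot','lever_end','lever','stop_screw','stain_jar','specimen_cup','reagent_vial']:
        for r in search_frame(t,n)[:2]:
            u,v=r['position']; print(t,np.round([u,v],1),round(r['conf'],2),world(c,u,v).round(4))
print(get_obs())
E
```

```text
pics
scene [ 0.68637249 -0.77015078  0.82286906] [-132.88518007    1.32347421    5.62229258] [[469.01662765   0.         327.48388699]
 [  0.         469.01662765 238.82044339]
 [  0.           0.           1.        ]]
holder [332.6 249. ] 0.94 [ 0.6121 -0.0674  0.1373]
grip_bar [330.5 228. ] 0.93 [0.6007 0.0055 0.131 ]
press_point [312.7 211.9] 0.95 [0.5521 0.0726 0.1192]
lever_pivot [313.2 206.5] 0.77 [0.5532 0.0777 0.1314]
lever_end [310.8 210.4] 0.62 [0.5498 0.0603 0.1337]
lever [311.8 211.9] 0.65 [0.5511 0.0659 0.1246]
stop_screw [346.2 201. ] 0.47 [0.6283 0.1124 0.1245]
stop_screw [335.8 248.7] 0.29 [ 0.6188 -0.0669  0.1382]
stain_jar [360.9 178.1] 0.74 [0.6571 0.2767 0.0756]
stain_jar [314.3 323.5] 0.23 [ 0.5843 -0.1925  0.0442]
specimen_cup [307.4 200.4] 0.77 [0.522  0.1848 0.0637]
reagent_vial [313.1 319.5] 0.74 [ 0.5822 -0.1914  0.0558]
reagent_vial [305.6 198.4] 0.52 [0.5164 0.1918 0.0646]
top [0.42888228 0.00168227 1.09805648] [-168.95255049    0.96844271  -88.22180078] [[523.50532865   0.         323.49620587]
 [  0.         523.50532865 247.76583675]
 [  0.           0
[... 644 characters left out ...]
667  0.0497]
{'time_s': 1.1, 'qpos': array([73.63358886, 18.39220577, -4.01628207, 83.10667301,  1.29443367,
       78.54207276, -3.26148111]), 'joint_velocities': array([ 0.04698387,  0.01176001,  0.00466215, -0.0312475 , -0.01552616,
        0.00205086,  0.00147439]), 'effort': array([ 4.52033337e-04, -4.91110432e+01, -4.03007632e-01, -3.12773681e+01,
       -6.38038712e-02,  3.38136661e-02,  1.93954207e-05]), 'tool_pos': array([ 0.19191444, -0.62104333,  0.22259105]), 'tool_rot': array([1.79995849e+02, 2.13510520e-03, 1.71737669e+01]), 'force': array([ 0.86477625, -0.82129916, -0.51419331]), 'wrist_torque': array([-0.0107044 ,  0.00469446, -0.01648413]), 'grip_width': 0.08732534438784369}
```

View pics/scene0.png

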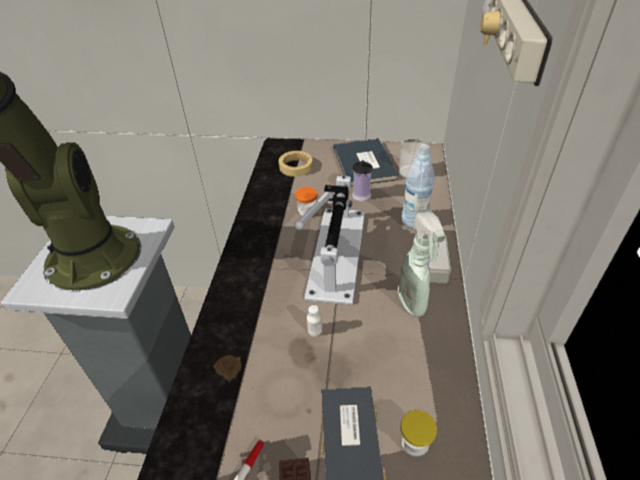

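View pics/top0.png

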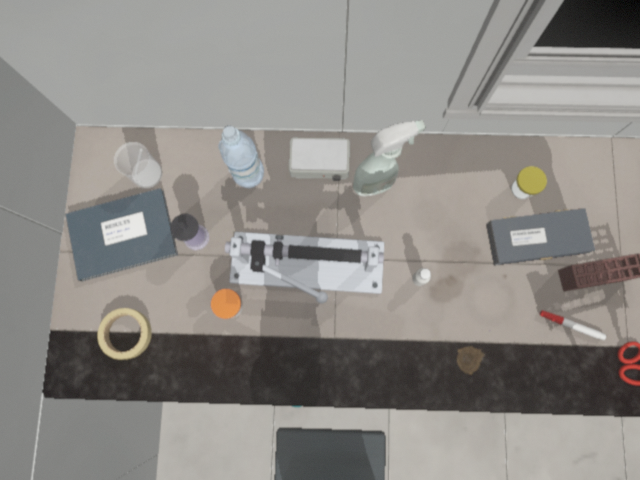

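The top view shows the lever running from the bracket at about (258,262) to the ball at about (322,296). The orange cup is at (226,303), the vial at (423,276), and the jar's lid at (185,228). Next I'll fit the geometry from depth.

Run:
```python
from h import *
c=read_camera('top'); w=cloud(c); np.save('top.npy',w); cv2.imwrite('pics/crop.png',cv2.resize(c['img'][210:320,170:450],None,fx=2.8,fy=2.8,interpolation=2)[...,::-1])
m=np.zeros((480,640),bool); m[228:300,225:390]=1
img=c['img'].astype(int)
# bar rubber: dark, z>.11
s=m&(w[...,2]>.118)&(img.sum(-1)<150)
mm=s.copy(); mm[:,:285]=0
P=w[mm]; d=np.linalg.svd(P[:,:2]-P[:,:2].mean(0))[2][0]; print('rubber',len(P),P.mean(0),d, P[:,2].max())
# plate
s=m&(abs(w[...,2]-.012)<.006)
P=w[s][:,:2].astype(np.float32); print('plate',cv2.minAreaRect(P))
# lever: between
s=m&(w[...,2]>.1)&(w[...,2]<.14)
s[:, :270]=0
yaw=np.arctan2(-d[0]*np.sign(d[1]),d[1]*np.sign(d[1]));print('yaw',yaw)
v,u=np.nonzero(s); k=(v>262+0.4*(u-270)-2)
L=w[s][k]
L=L[L[:,0]<.585]
d2=np.linalg.svd(L[:,:2]-L[:,:2].mean(0))[2][0]; print('lever',len(L),L.mean(0),d2,np.median(L[:,2]))
for uv in [(258,262),(322,296),(318,294),(235,245),(374,256)]: print(uv,world(c,*uv))
```

```text
<stdin>:8: RuntimeWarning: Mean of empty slice.
  ret = um.true_divide(
Traceback (most recent call last):
ValueError: zero-size array to reduction operation maximum which has no identity
```

View pics/crop.png

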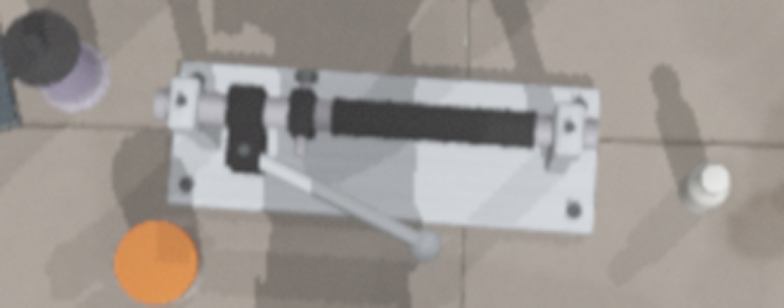

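The crop shows the pivot bolt at crop (243,150), which is image (257,264), and the ball centre at crop (426,243), which is image (322,297).

Run:
```python
from h import *
w=np.load('top.npy')
m=np.zeros((480,640),bool); m[228:300,225:390]=1
c=read_camera('top'); img=c['img'].astype(int)
def rayz(u,v,z):
    a=world(c,u,v,1.0); o=np.array(c['origin']); d=a-o; return o+d*(z-o[2])/d[2]
mm=m&(w[...,2]>.115)&(img.sum(-1)<240); mm[:,:292]=0
P=w[mm]; d=np.linalg.svd(P[:,:2]-P[:,:2].mean(0))[2][0]; d*=np.sign(d[1]); yaw=np.arctan2(-d[0],d[1]); print('rubber',len(P),P.mean(0),d,'yaw',yaw, P[:,2].max())
s=m&(abs(w[...,2]-.012)<.008)
print('plate',cv2.minAreaRect(w[s][:,:2].astype(np.float32)), np.median(w[s][:,2]))
piv=rayz(256.8,263.6,.137); ball=rayz(322.1,296.8,.1315 if 0 else .122)
print('pivot',piv,'ball',ball,np.linalg.norm((piv-ball)[:2]))
print('clamps',rayz(170+181/2.8,210+100/2.8,.141),rayz(170+569/2.8,210+127/2.8,.141))
ex=np.array([np.cos(yaw),np.sin(yaw)]);ey=np.array([-ex[1],ex[0]])
# lever points in holder frame from pivot
q=w[m&(w[...,2]>.1)&(w[...,2]<.14)]; r=q[:,:2]-piv[:2]; a=r@ex; b=r@ey
k=(b<-30e-3)&(b>-118e-3)&(a<0.0)
A=np.polyfit(b[k],a[k],1); print('lever fit a=',A,'angle',np.arctan(A[0]),k.sum())
print('bar axis offset in x from pivot', (P[:,:2].mean(0)-piv[:2])@ex)
bs=(piv[:2]-P[:,:2].mean(0))
for n,(u,v) in dict(jar=(185,228),cup=(226,303),vial=(425,274)).items(): print(n,rayz(u,v,{'jar':.115,'cup':.064,'vial':.075}[n]))
print(get_obs()['time_s'])
```

```text
rubber 743 [0.60613099 0.02157404 0.13068995] [0.04246195 0.99909808] yaw -0.042474723624803284 0.13730886069658899
plate ((0.6069309115409851, 0.058525457978248596), (0.15148022770881653, 0.33885663747787476), 1.9292763471603394) 0.011677507646813634
pivot [0.58244847 0.14709102 0.137     ] ball [0.52562313 0.02379977 0.122     ] 0.13575658612598443
clamps [0.61447106 0.18987619 0.141     ] [ 0.60339184 -0.06898219  0.141     ]
lever fit a= [0.42923171 0.00105898] angle 0.405449476657749 305
bar axis offset in x from pivot 0.028990851747671978
jar [0.65177782 0.2936161  0.115     ]
cup [0.51352404 0.21480806 0.064     ]
vial [ 0.58103831 -0.17593528  0.075     ]
1.2
```

```bash
cat >> h.py <<'E'
PIV=np.array([.5824,.1471]); YH=-.0425; A0=.404
def pose(theta,gap=0.0,z=.100,half=.015):
    al=A0-theta; h=YH-al
    n=np.array([np.cos(h),np.sin(h)]); u=np.array([n[1],-n[0]])  # u: from pivot to end
    p=PIV+.105*u-(.005+half+gap)*n
    return np.r_[p,z], np.array([180,0,90+np.degrees(h)])
def row(p,rpy,cur=None):
    if cur is None: o=get_obs(); cur=(o['tool_pos'],o['tool_rot'])
    R0=rot(cur[1]); d=R0.T@(np.array(p)-cur[0]); rv=R.from_matrix(R0.T@rot(rpy)).as_rotvec(degrees=True)
    return np.r_[d,rv].round(4)
E
python3 - <<'E'
from h import *
P,r=pose(0,.03,.20); print(P,r)
print(row([.42,-.42,.22],[180,0,35])); print(row([.47,-.12,.21],[180,0,60])); print(row(P,r))
print(pose(0,.02))
E
```

```text
[0.49196161 0.07398435 0.2       ] [180.           0.          64.41743445]
[ 2.77300e-01 -1.24700e-01  2.60000e-03  6.00000e-03  3.80000e-03
 -1.78206e+01]
[ 4.13600e-01 -3.96600e-01  1.26000e-02  5.10000e-03  5.10000e-03
 -4.28206e+01]
[ 4.9190e-01 -5.7540e-01  2.2500e-02  4.9000e-03  5.4000e-03 -4.7238e+01]
(array([0.50098125, 0.06966624, 0.1       ]), array([180.        ,   0.        ,  64.41743445]))
```

Call:
arm_command --targets '[[[0.277, -0.125, 0, 0, 0, -18, 1], [0.277, -0.125, 0, 0, 0, -18, 1], [0.277, -0.125, 0, 0, 0, -18, 1], [0.277, -0.125, 0, 0, 0, -18, 1], [0.277, -0.125, 0, 0, 0, -18, 1], [0.277, -0.125, 0, 0, 0, -18, 1], [0.414, -0.397, 0.01, 0, 0, -43, 1], [0.414, -0.397, 0.01, 0, 0, -43, 1], [0.414, -0.397, 0.01, 0, 0, -43, 1], [0.414, -0.397, 0.01, 0, 0, -43, 1]]]' --newtons 40

```text
time_s: 2.2
tool_pos: [0.4516, -0.2235, 0.2162]
tool_rot: [180.0, 0.0, 60.4]
force: [0.7, -1.1, -0.2]
grip_width: 0.0154
```

Run:
```python
from h import *
print(get_obs()); P,r=pose(0,.025,.19); print(row(P,r)); print(row(*pose(0,.02)))
```

```text
{'time_s': 2.2, 'qpos': array([ 49.17707891,   1.89910927, -26.27637862, 103.21130993,
         0.8967447 ,  75.05435562,  -6.96608412]), 'joint_velocities': array([-25.38900197, -19.23201452, -23.58128925,  20.50798207,
        -7.67597124,  -3.41376322, -52.10182479]), 'effort': array([  3.12097996, -28.59657526,   1.30903523, -30.66248417,
         0.21668251,   0.37653632,   1.71286471]), 'tool_pos': array([ 0.45164282, -0.22350267,  0.21615379]), 'tool_rot': array([1.79964119e+02, 2.17333288e-02, 6.03515124e+01]), 'force': array([ 0.65342161, -1.09747931, -0.1709913 ]), 'wrist_torque': array([-0.00547861, -0.14106305, -0.03667164]), 'grip_width': 0.01536498773645066}
[ 0.2788 -0.1071  0.026   0.0351  0.023  -4.0659]
[ 0.2792 -0.1022  0.116   0.0351  0.023  -4.0659]
```

Call:
arm_command --targets '[[[0.275, -0.1, 0.026, 0, 0, -4, 1], [0.275, -0.1, 0.026, 0, 0, -4, 1], [0.275, -0.1, 0.026, 0, 0, -4, 1], [0.275, -0.1, 0.026, 0, 0, -4, 1], [0.275, -0.1, 0.026, 0, 0, -4, 1], [0.275, -0.1, 0.026, 0, 0, -4, 1], [0.275, -0.1, 0.026, 0, 0, -4, 1], [0.275, -0.1, 0.026, 0, 0, -4, 1], [0.275, -0.1, 0.026, 0, 0, -4, 1]]]'

```text
time_s: 3.1
tool_pos: [0.5016, 0.0611, 0.19]
tool_rot: [180.0, 0.1, 64.1]
force: [0.5, 0.1, 0.3]
grip_width: 0.0004
```

Run:
```python
from h import *
o=get_obs(); print(o['tool_pos'],o['tool_rot'],o['grip_width'],o['qpos'],o['force']); print(row(*pose(0,.015)))
```

```text
[0.50158657 0.06114897 0.1900116 ] [1.79980176e+02 5.06924214e-02 6.40606777e+01] 0.0003602611135673313 [ 31.53628462   4.35122561 -42.96650084 104.62025821   3.16770105
  72.23331074 -38.25532761] [0.47183797 0.09243987 0.3338924 ]
[ 0.0075  0.0007  0.09    0.0197  0.0508 -0.3567]
```

Closed, with the fingers above the approach point. Now down beside the lever with a 15 mm gap.

Call:
arm_command --targets '[[[0.007, -0.003, 0.09, 0, 0, -0.3, 1], [0.007, -0.003, 0.09, 0, 0, -0.3, 1], [0.007, -0.003, 0.09, 0, 0, -0.3, 1], [0.007, -0.003, 0.09, 0, 0, -0.3, 1], [0.007, -0.003, 0.09, 0, 0, -0.3, 1]]]'

```text
time_s: 3.6
tool_pos: [0.5037, 0.0697, 0.1023]
tool_rot: [179.8, -0.1, 64.4]
force: [1.0, -0.3, 0.1]
grip_width: 0.0006
```

Run:
```python
from h import *
o=get_obs(); print(o['tool_pos'],o['tool_rot'],o['force']); 
for t in (0,.05,.1,.15,.2,.25,.3,.35,.4): print(t,row(*pose(t)))
c=read_camera('top'); cv2.imwrite('pics/t2.png',cv2.resize(c['img'][200:340,200:400],None,fx=3,fy=3)[...,::-1])
c=read_camera('scene'); cv2.imwrite('pics/s2.png',cv2.resize(c['img'][150:310,230:430],None,fx=3,fy=3)[...,::-1])
```

```text
[0.50368212 0.06966294 0.10230402] [ 1.79807263e+02 -7.27954043e-02  6.43844971e+01] [ 0.97849173 -0.33048188  0.12748024]
0 [-0.0012  0.0176  0.0024  0.1928 -0.0727 -0.0331]
0.05 [-2.0000e-03  2.2800e-02  2.4000e-03  1.9450e-01 -6.7900e-02 -2.8978e+00]
0.1 [-2.6000e-03  2.8100e-02  2.4000e-03  1.9620e-01 -6.3000e-02 -5.7626e+00]
0.15 [-3.0000e-03  3.3500e-02  2.4000e-03  1.9790e-01 -5.8100e-02 -8.6274e+00]
0.2 [-3.00000e-03  3.88000e-02  2.40000e-03  1.99400e-01 -5.32000e-02
 -1.14922e+01]
0.25 [-2.8000e-03  4.4200e-02  2.4000e-03  2.0080e-01 -4.8300e-02 -1.4357e+01]
0.3 [-2.40000e-03  4.95000e-02  2.50000e-03  2.02200e-01 -4.33000e-02
 -1.72218e+01]
0.35 [-1.60000e-03  5.48000e-02  2.50000e-03  2.03500e-01 -3.83000e-02
 -2.00866e+01]
0.4 [-6.00000e-04  6.00000e-02  2.50000e-03  2.04700e-01 -3.32000e-02
 -2.29513e+01]
```

View pics/s2.png

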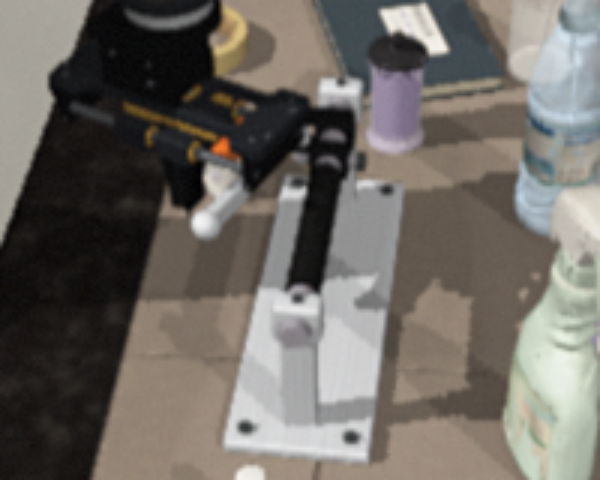

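View pics/t2.png

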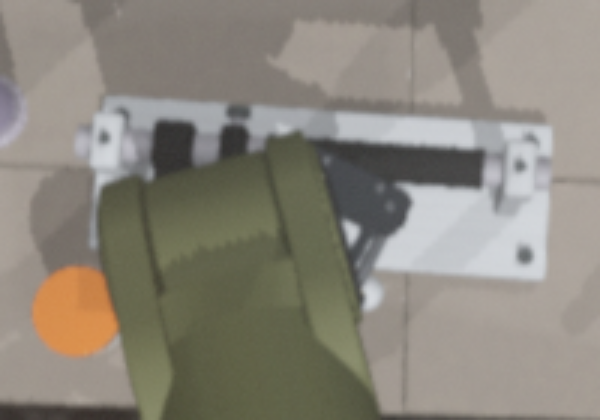

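Call:
arm_command --targets '[[[0, 0.005, 0, 0, 0, 0, 1], [-0.001, 0.01, 0, 0, 0, 0, 1], [-0.001, 0.0145, 0, 0, 0, 0, 1], [-0.001, 0.0175, 0, 0, 0, 0, 1], [-0.0015, 0.02, 0, 0, 0, -1.4, 1], [-0.002, 0.0228, 0, 0, 0, -2.9, 1], [-0.0023, 0.0255, 0, 0, 0, -4.3, 1], [-0.0026, 0.028, 0, 0, 0, -5.8, 1], [-0.003, 0.031, 0, 0, 0, -7.2, 1], [-0.003, 0.031, 0, 0, 0, -7.2, 1]]]'

```text
time_s: 4.7
tool_pos: [0.5283, 0.0544, 0.0999]
tool_rot: [-179.9, -0.0, 71.7]
force: [-2.4, 1.1, 0.6]
grip_width: 0.0005
```

```bash
cat > st.py <<'E'
from h import *
o=get_obs(); h=np.radians(o['tool_rot'][2]-90); n=np.array([np.cos(h),np.sin(h)])
print(o['time_s'],o['tool_pos'].round(4),o['tool_rot'].round(2),o['force'].round(2),'Fn',-(o['force'][:2]@n).round(2),'grip',o['grip_width'])
# theta implied by tcp
from scipy.optimize import brentq
r=o['tool_pos'][:2]-PIV; 
# solve angle so that distance from blade midline = .020 along n
f=lambda t:(lambda n:-(r@n)-.020)((lambda h:np.array([np.cos(h),np.sin(h)]))(YH-(A0-t)))
t=brentq(f,-.5,.9); hh=YH-(A0-t); print('theta',t,'along',r@np.array([np.sin(hh),-np.cos(hh)]))
for k in (.02,.05,.1,.15): print(k,row(*pose(t+k)))
E
python3 st.py
```

```text
4.7 [0.5283 0.0544 0.0999] [-179.94   -0.     71.73] [-2.41  1.12  0.6 ] Fn 2.64 grip 0.000499962210632988
theta 0.10568604378528712 along 0.10542247637409051
0.02 [-0.      0.0021 -0.0002 -0.0561 -0.0007  0.1073]
0.05 [-6.0000e-04  5.3000e-03 -2.0000e-04 -5.6100e-02 -1.5000e-03 -1.6116e+00]
0.1 [-1.3000e-03  1.0600e-02 -2.0000e-04 -5.6100e-02 -2.9000e-03 -4.4764e+00]
0.15 [-1.7000e-03  1.5900e-02 -2.0000e-04 -5.6000e-02 -4.3000e-03 -7.3412e+00]
```

Call:
arm_command --targets '[[[-0.0003, 0.003, 0, 0, 0, -0.8, 1], [-0.0006, 0.005, 0, 0, 0, -1.5, 1], [-0.0008, 0.007, 0, 0, 0, -2, 1], [-0.0008, 0.007, 0, 0, 0, -2, 1]]]'

```text
time_s: 5.1
tool_pos: [0.5349, 0.0512, 0.0999]
tool_rot: [-180.0, 0.0, 73.7]
force: [-3.2, 0.7, 1.4]
grip_width: 0.0005
```

```bash
python3 st.py
```

```text
5.1 [0.5349 0.0512 0.0999] [-1.7998e+02  1.0000e-02  7.3680e+01] [-3.21  0.68  1.38] Fn 3.27 grip 0.00045128192478698174
theta 0.174973098715175 along 0.10515072084051456
0.02 [-2.0000e-04  2.1000e-03 -1.0000e-04 -2.4700e-02  6.9000e-03 -1.9105e+00]
0.05 [-6.0000e-04  5.3000e-03 -1.0000e-04 -2.4800e-02  6.5000e-03 -3.6294e+00]
0.1 [-1.2000e-03  1.0600e-02 -1.0000e-04 -2.5000e-02  5.9000e-03 -6.4942e+00]
0.15 [-1.400e-03  1.590e-02 -1.000e-04 -2.520e-02  5.200e-03 -9.359e+00]
```

Call:
arm_command --targets '[[[-0.0001, 0.001, 0, 0, 0, -1, 1], [-0.0002, 0.002, 0, 0, 0, -1.9, 1]]]'

```text
time_s: 5.3
tool_pos: [0.5365, 0.0502, 0.0999]
tool_rot: [-180.0, 0.0, 75.7]
force: [-4.0, -0.5, 1.2]
grip_width: 0.0002
```

Call:
arm_command --targets '[[[-0.0001, 0.001, 0, 0, 0, -0.6, 1], [-0.0002, 0.002, 0, 0, 0, -1.1, 1]]]'

```text
time_s: 5.5
tool_pos: [0.5385, 0.0493, 0.0999]
tool_rot: [-180.0, 0.0, 76.7]
force: [-4.5, -1.6, 1.0]
grip_width: 0.0002
```

Call:
arm_command --targets '[[[-0.0004, 0.001, 0, 0, 0, -0.6, 1], [-0.0006, 0.002, 0, 0, 0, -1.1, 1]]]'

```text
time_s: 5.7
tool_pos: [0.5404, 0.0485, 0.0999]
tool_rot: [-180.0, 0.0, 77.8]
force: [-4.8, -0.7, 1.1]
grip_width: 0.0002
```

Call:
arm_command --targets '[[[-0.0001, 0.001, 0, 0, 0, -0.6, 1], [-0.0002, 0.002, 0, 0, 0, -1.1, 1]]]'

```text
time_s: 5.9
tool_pos: [0.5422, 0.0477, 0.0999]
tool_rot: [-180.0, 0.0, 78.9]
force: [-4.6, -1.1, 0.3]
grip_width: 0.0006
```

```bash
python3 st.py
```

```text
5.9 [0.5422 0.0477 0.0999] [-1.7997e+02  5.0000e-02  7.8900e+01] [-4.57 -1.07  0.33] Fn 4.28 grip 0.000564365501716636
theta 0.2501743152911653 along 0.1053158570229679
0.02 [-1.000e-04  2.100e-03 -1.000e-04 -2.790e-02  4.640e-02 -9.968e-01]
0.05 [-6.0000e-04  5.3000e-03 -1.0000e-04 -2.8600e-02  4.6000e-02 -2.7157e+00]
0.1 [-1.2000e-03  1.0600e-02 -1.0000e-04 -2.9800e-02  4.5200e-02 -5.5805e+00]
0.15 [-1.5000e-03  1.5900e-02 -1.0000e-04 -3.0900e-02  4.4500e-02 -8.4453e+00]
```

Call:
arm_command --targets '[[[-0.0002, 0.001, 0, 0, 0, -0.5, 1], [-0.0003, 0.002, 0, 0, 0, -1, 1]]]'

```text
time_s: 6.1
tool_pos: [0.5441, 0.047, 0.0999]
tool_rot: [-180.0, 0.1, 79.9]
force: [-5.2, -2.4, 1.1]
grip_width: 0.0004
```

Call:
arm_command --targets '[[[-0.0002, 0.001, 0, 0, 0, -0.5, 1], [-0.0003, 0.002, 0, 0, 0, -1.1, 1]]]'

```text
time_s: 6.3
tool_pos: [0.546, 0.0462, 0.0999]
tool_rot: [-180.0, 0.1, 81.0]
force: [-4.8, -2.6, 0.4]
grip_width: 0.0004
```

Call:
arm_command --targets '[[[-0.0001, 0.001, 0, 0, 0, -0.5, 1], [-0.0002, 0.002, 0, 0, 0, -1.1, 1]]]'

```text
time_s: 6.5
tool_pos: [0.548, 0.0455, 0.0999]
tool_rot: [-180.0, 0.1, 82.1]
force: [-5.3, -2.1, 1.1]
grip_width: 0.0002
```

Call:
arm_command --targets '[[[-0.0004, 0.001, 0, 0, 0, -0.5, 1], [-0.0006, 0.002, 0, 0, 0, -1.1, 1]]]'

```text
time_s: 6.7
tool_pos: [0.5498, 0.0448, 0.0999]
tool_rot: [-180.0, 0.1, 83.2]
force: [-4.7, -2.1, 0.6]
grip_width: 0.0005
```

Call:
arm_command --targets '[[[-0.0001, 0.001, 0, 0, 0, -0.5, 1], [-0.0003, 0.002, 0, 0, 0, -1.1, 1]]]'

```text
time_s: 6.9
tool_pos: [0.5515, 0.0442, 0.0998]
tool_rot: [-179.9, 0.1, 84.3]
force: [-6.3, -1.4, 1.3]
grip_width: 0.0004
```

```bash
python3 st.py
```

```text
6.9 [0.5515 0.0442 0.0998] [-1.7992e+02  7.0000e-02  8.4290e+01] [-6.32 -1.39  1.32] Fn 6.15 grip 0.0003765603541049143
theta 0.34178687361104815 along 0.10553200827007028
0.02 [ 1.000e-04  2.100e-03 -2.000e-04 -8.230e-02  7.230e-02 -8.533e-01]
0.05 [-4.0000e-04  5.3000e-03 -2.0000e-04 -8.3400e-02  7.1100e-02 -2.5722e+00]
0.1 [-1.000e-03  1.060e-02 -2.000e-04 -8.520e-02  6.900e-02 -5.437e+00]
0.15 [-1.4000e-03  1.5900e-02 -2.0000e-04 -8.6900e-02  6.6900e-02 -8.3018e+00]
```

Call:
arm_command --targets '[[[0, 0.001, 0, 0, 0, -0.5, 1], [0, 0.001, 0, 0, 0, -0.5, 1]]]'

```text
time_s: 7.1
tool_pos: [0.552, 0.044, 0.0998]
tool_rot: [-179.9, 0.1, 84.8]
force: [-7.8, -1.9, 2.4]
grip_width: 0.0006
```

Call:
arm_command --targets '[[[0, 0.001, 0, 0, 0, -0.3, 1], [0, 0.001, 0, 0, 0, -0.3, 1]]]'

```text
time_s: 7.3
tool_pos: [0.5526, 0.0439, 0.0998]
tool_rot: [-179.8, 0.1, 85.1]
force: [-8.6, -3.8, 4.0]
grip_width: 0.0001
```

Call:
arm_command --targets '[[[-0.0005, 0.0015, 0, 0, 0, 0, 1], [-0.0005, 0.0015, 0, 0, 0, 0, 1]]]'

```text
time_s: 7.5
tool_pos: [0.5533, 0.0436, 0.0997]
tool_rot: [-179.7, 0.1, 85.1]
force: [-11.6, -2.8, 6.2]
grip_width: 0.0004
```

Call:
arm_command --targets '[[[-0.0003, 0.0015, 0, 0, 0, 0, 1], [-0.0003, 0.0015, 0, 0, 0, 0, 1]]]'

```text
time_s: 7.7
tool_pos: [0.5539, 0.0435, 0.0997]
tool_rot: [-179.6, 0.1, 85.1]
force: [-13.2, -1.5, 6.4]
grip_width: 0.0006
```

```bash
python3 st.py
```

```text
7.7 [0.5539 0.0435 0.0997] [-1.7961e+02  1.2000e-01  8.5090e+01] [-13.19  -1.45   6.42] Fn 13.02 grip 0.0006279724362414713
theta 0.3652052161424653 along 0.10561438297462135
0.02 [ 2.0000e-04  2.1000e-03 -4.0000e-04 -3.9450e-01  1.1220e-01 -1.4001e+00]
0.05 [-2.000e-04  5.300e-03 -4.000e-04 -3.962e-01  1.063e-01 -3.119e+00]
0.1 [-8.0000e-04  1.0600e-02 -4.0000e-04 -3.9880e-01  9.6400e-02 -5.9837e+00]
0.15 [-1.1000e-03  1.5900e-02 -5.0000e-04 -4.0130e-01  8.6400e-02 -8.8485e+00]
```

```bash
python3 - <<'E'
from h import *
c=read_camera('scene'); cv2.imwrite('pics/s3.png',cv2.resize(c['img'][160:260,270:390],None,fx=5,fy=5,interpolation=2)[...,::-1])
E
python3 st.py | head -2
```

```text
7.75 [0.5539 0.0435 0.0997] [-1.7961e+02  1.2000e-01  8.5090e+01] [-13.12  -2.97   7.22] Fn 12.82 grip 0.0005825400015011061
theta 0.36536652226006 along 0.10560155352169594
```

View pics/s3.png

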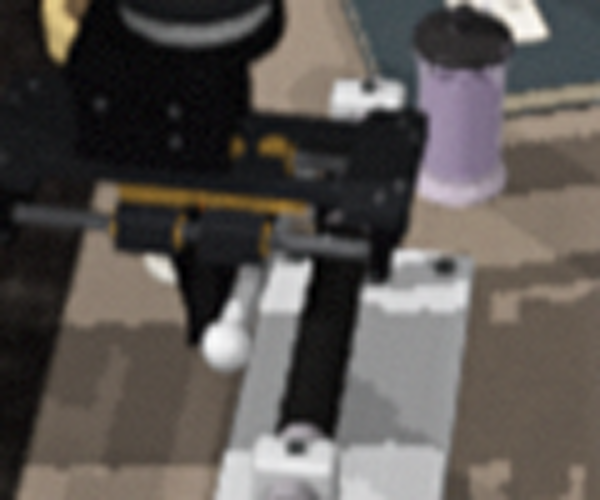

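Call:
arm_command --targets '[[[0, 0.0005, 0, 0, 0, 0, 1], [0, 0.0005, 0, 0, 0, 0, 1], [0, 0.0005, 0, 0, 0, 0, 1]]]'

```text
time_s: 8.05
tool_pos: [0.5541, 0.0434, 0.0997]
tool_rot: [-179.6, 0.1, 85.1]
force: [-12.7, -2.3, 7.2]
grip_width: 0.0007
```

```bash
python3 st.py|head -2; python3 -c "
from h import *
for t,g in ((.3,.003),(.2,.005),(.1,.008),(0,.012)): print(row(*pose(t,g)))"
```

```text
8.05 [0.5541 0.0434 0.0997] [-1.7958e+02  1.3000e-01  8.5100e+01] [-12.74  -2.3    7.18] Fn 12.5 grip 0.0006851190962174529
theta 0.36716456487928356 along 0.10558218308519902
[ 2.300e-03 -1.000e-02 -3.000e-04 -4.145e-01  1.425e-01  3.490e+00]
[ 6.1000e-03 -2.2200e-02 -2.0000e-04 -4.0730e-01  1.6320e-01  9.2196e+00]
[ 1.15000e-02 -3.48000e-02 -1.00000e-04 -3.99300e-01  1.83700e-01
  1.49491e+01]
[ 1.88000e-02 -4.77000e-02 -0.00000e+00 -3.90600e-01  2.03900e-01
  2.06787e+01]
```

Call:
arm_command --targets '[[[-0.0002, 0.001, 0, 0, 0, 0, 1], [-0.0003, 0.0015, 0, 0, 0, 0, 1], [-0.0003, 0.0015, 0, 0, 0, 0, 1]]]'

```text
time_s: 8.35
tool_pos: [0.5547, 0.0433, 0.0996]
tool_rot: [-179.5, 0.1, 85.1]
force: [-16.9, -1.2, 9.6]
grip_width: 0.0003
```

```bash
python3 st.py|head -2; python3 -c "
from h import *
for t,g in ((.3,.003),(.2,.005),(.1,.008),(0,.012)): print(row(*pose(t,g)))"
```

```text
8.35 [0.5547 0.0433 0.0996] [-1.7947e+02  1.4000e-01  8.5110e+01] [-16.9   -1.24   9.64] Fn 16.73 grip 0.0003411717306810912
theta 0.37269977565773493 along 0.10557419457304999
[ 2.4000e-03 -1.0600e-02 -3.0000e-04 -5.2570e-01  1.5810e-01  3.5038e+00]
[ 6.2000e-03 -2.2700e-02 -2.0000e-04 -5.1760e-01  1.8440e-01  9.2333e+00]
[ 1.16000e-02 -3.54000e-02 -1.00000e-04 -5.08700e-01  2.10400e-01
  1.49629e+01]
[ 1.89000e-02 -4.83000e-02  0.00000e+00 -4.98800e-01  2.36200e-01
  2.06924e+01]
```

Firm stop: 17 N, and stiff. Next I retract along the arc so that the lever springs out.

Call:
arm_command --targets '[[[0.001, -0.006, 0, 0, 0, 1, 1], [0.0024, -0.014, 0, 0, 0, 3.5, 1], [0.004, -0.02, 0, 0, 0, 6.5, 1], [0.006, -0.026, 0, 0, 0, 9.2, 1], [0.009, -0.032, 0, 0, 0, 12, 1], [0.0115, -0.038, 0, 0, 0, 15, 1], [0.015, -0.045, 0, 0, 0, 18, 1], [0.019, -0.052, 0, 0, 0, 20.7, 1], [0.019, -0.056, 0, 0, 0, 20.7, 1], [0.019, -0.056, 0, 0, 0, 20.7, 1]]]'

```text
time_s: 9.35
tool_pos: [0.5056, 0.0675, 0.1006]
tool_rot: [179.9, -0.1, 64.5]
force: [0.0, 1.1, -0.4]
grip_width: 0.0002
```

Call:
arm_command --targets '[[[0, 0, 0, 0, 0, 0, 1], [0, 0, 0, 0, 0, 0, 1], [0, 0, 0, 0, 0, 0, 1]]]'

```text
time_s: 9.65
tool_pos: [0.5051, 0.0669, 0.1]
tool_rot: [180.0, -0.0, 64.4]
force: [0.3, 0.2, 0.1]
grip_width: 0.0007
```

```bash
python3 st.py|head -2
python3 - <<'E'
from h import *
c=read_camera('scene'); cv2.imwrite('pics/s4.png',cv2.resize(c['img'][160:260,270:390],None,fx=5,fy=5,interpolation=2)[...,::-1])
print(search_frame('lever_end','scene'))
for t,g in ((0,0),(.1,0),(.2,0),(.3,0),(.33,0)): print(row(*pose(t,g)))
E
```

```text
9.65 [0.5051 0.0669 0.1   ] [ 1.7999e+02 -2.0000e-02  6.4380e+01] [0.28 0.22 0.09] Fn -0.16 grip 0.0006832341696224105
theta -0.13982740019635598 along 0.1095791895235866
[{'position': [302.7, 219.4], 'conf': 0.56}]
[ 0.0008  0.0152 -0.      0.0026 -0.0088 -0.0458]
[-7.0000e-04  2.5800e-02 -0.0000e+00  3.0000e-03 -8.7000e-03 -5.7754e+00]
[-1.1000e-03  3.6500e-02 -0.0000e+00  3.5000e-03 -8.5000e-03 -1.1505e+01]
[-4.00000e-04  4.72000e-02 -0.00000e+00  3.90000e-03 -8.40000e-03
 -1.72346e+01]
[ 0.00000e+00  5.03000e-02 -0.00000e+00  4.00000e-03 -8.30000e-03
 -1.89534e+01]
```

View pics/s4.png

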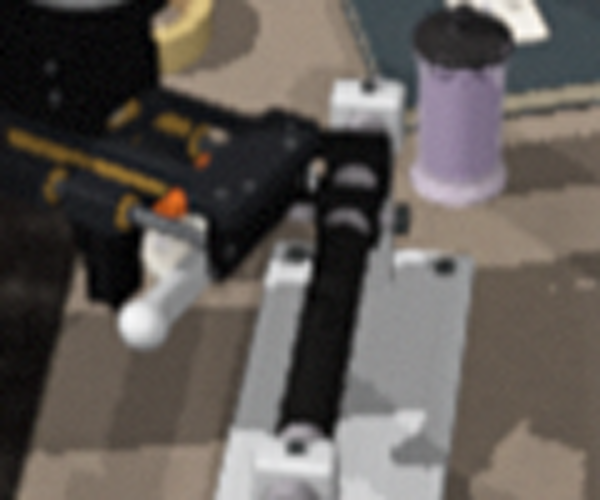

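The ball is at crop (145,323), image (299,225). That matches its position before the push, (298,225), so the lever is fully out, and the force reads zero. Now the second push.

Call:
arm_command --targets '[[[0, 0.006, 0, 0, 0, 0, 1], [0, 0.011, 0, 0, 0, 0, 1], [0.0005, 0.015, 0, 0, 0, 0, 1], [0, 0.019, 0, 0, 0, -2, 1], [-0.0005, 0.0225, 0, 0, 0, -4, 1], [-0.0007, 0.026, 0, 0, 0, -5.8, 1], [-0.0009, 0.0295, 0, 0, 0, -7.7, 1], [-0.001, 0.033, 0, 0, 0, -9.6, 1], [-0.0012, 0.0365, 0, 0, 0, -11.5, 1], [-0.0012, 0.0365, 0, 0, 0, -11.5, 1]]]'

```text
time_s: 10.75
tool_pos: [0.5367, 0.0502, 0.0998]
tool_rot: [-179.9, 0.0, 75.9]
force: [-3.5, 0.1, 3.9]
grip_width: 0.0003
```

```bash
python3 st.py
```

```text
10.75 [0.5367 0.0502 0.0998] [-1.7988e+02  1.0000e-02  7.5860e+01] [-3.49  0.06  3.94] Fn 3.4 grip 0.0003266224298229377
theta 0.19325952569069602 along 0.10531366855561816
0.02 [-1.000e-04  2.100e-03 -2.000e-04 -1.216e-01  1.130e-02 -7.726e-01]
0.05 [-6.0000e-04  5.3000e-03 -2.0000e-04 -1.2180e-01  9.5000e-03 -2.4915e+00]
0.1 [-1.2000e-03  1.0600e-02 -2.0000e-04 -1.2200e-01  6.4000e-03 -5.3562e+00]
0.15 [-1.600e-03  1.590e-02 -2.000e-04 -1.222e-01  3.400e-03 -8.221e+00]
```

Call:
arm_command --targets '[[[-0.0003, 0.0025, 0, 0, 0, -1.2, 1], [-0.0006, 0.005, 0, 0, 0, -2.4, 1], [-0.0009, 0.0075, 0, 0, 0, -3.8, 1], [-0.0012, 0.01, 0, 0, 0, -5.2, 1], [-0.0014, 0.0125, 0, 0, 0, -6.5, 1], [-0.0016, 0.015, 0, 0, 0, -7.8, 1], [-0.0016, 0.015, 0, 0, 0, -7.8, 1]]]'

```text
time_s: 11.45
tool_pos: [0.5511, 0.0444, 0.0998]
tool_rot: [-179.9, 0.0, 83.7]
force: [-5.1, -1.1, 3.2]
grip_width: 0.0005
```

```bash
python3 st.py
```

```text
11.45 [0.5511 0.0444 0.0998] [-1.7994e+02  3.0000e-02  8.3710e+01] [-5.14 -1.07  3.21] Fn 5.0 grip 0.0005381954400199074
theta 0.3383426988085235 along 0.10543765062816812
0.02 [ 1.000e-04  2.100e-03 -2.000e-04 -6.060e-02  2.540e-02 -1.236e+00]
0.05 [-4.0000e-04  5.3000e-03 -2.0000e-04 -6.1000e-02  2.4500e-02 -2.9548e+00]
0.1 [-1.0000e-03  1.0600e-02 -2.0000e-04 -6.1600e-02  2.2900e-02 -5.8196e+00]
0.15 [-1.3000e-03  1.5900e-02 -2.0000e-04 -6.2200e-02  2.1400e-02 -8.6844e+00]
```

Now into the stop again. Last time it took about 5 mm of commanded travel beyond this point.

Call:
arm_command --targets '[[[0, 0.0012, 0, 0, 0, -0.6, 1], [-0.0002, 0.0024, 0, 0, 0, -1.2, 1], [-0.0003, 0.0035, 0, 0, 0, -1.4, 1], [-0.0003, 0.0035, 0, 0, 0, -1.4, 1]]]'

```text
time_s: 11.85
tool_pos: [0.553, 0.0438, 0.0997]
tool_rot: [-179.8, 0.1, 85.1]
force: [-10.3, -1.9, 4.9]
grip_width: 0.0002
```

Call:
arm_command --targets '[[[-0.0002, 0.001, 0, 0, 0, 0, 1], [-0.0003, 0.002, 0, 0, 0, 0, 1], [-0.0003, 0.002, 0, 0, 0, 0, 1]]]'

```text
time_s: 12.15
tool_pos: [0.5538, 0.0435, 0.0997]
tool_rot: [-179.6, 0.1, 85.1]
force: [-12.3, -0.8, 7.7]
grip_width: 0.0008
```

```bash
python3 st.py|head -2
```

```text
12.15 [0.5538 0.0435 0.0997] [-1.7963e+02  1.1000e-01  8.5110e+01] [-12.3   -0.8    7.68] Fn 12.19 grip 0.0007709353900108864
theta 0.364605469603137 along 0.10554198028481358
```

Firm at 12 N. I'll push a little more and hold, then check how steady it is.

Call:
arm_command --targets '[[[-0.0001, 0.001, 0, 0, 0, 0, 1], [-0.0001, 0.001, 0, 0, 0, 0, 1], [-0.0001, 0.001, 0, 0, 0, 0, 1], [-0.0001, 0.001, 0, 0, 0, 0, 1], [-0.0001, 0.001, 0, 0, 0, 0, 1], [-0.0001, 0.001, 0, 0, 0, 0, 1], [-0.0001, 0.001, 0, 0, 0, 0, 1], [-0.0001, 0.001, 0, 0, 0, 0, 1]]]'

```text
time_s: 12.95
tool_pos: [0.5542, 0.0434, 0.0996]
tool_rot: [-179.6, 0.1, 85.1]
force: [-14.6, -0.7, 7.9]
grip_width: 0.0002
```

```bash
python3 st.py|head -2;python3 - <<'E'
from h import *
c=read_camera('scene'); cv2.imwrite('pics/s5.png',cv2.resize(c['img'][150:350,270:390],None,fx=3,fy=3,interpolation=2)[...,::-1])
for t in ['lever_end','stain_jar','specimen_cup','reagent_vial']: print(t,search_frame(t,'scene')[:1])
E
python3 st.py|head -2
```

```text
12.95 [0.5542 0.0434 0.0996] [-1.7956e+02  1.3000e-01  8.5120e+01] [-14.57  -0.66   7.91] Fn 14.46 grip 0.00016708977804652075
theta 0.36809108361506865 along 0.10554760189467681
lever_end [{'position': [316.7, 224.5], 'conf': 0.61}]
stain_jar [{'position': [361.4, 176.9], 'conf': 0.96}]
specimen_cup [{'position': [317.5, 224.5], 'conf': 0.44}]
reagent_vial [{'position': [314.1, 322.9], 'conf': 0.59}]
13.2 [0.5542 0.0434 0.0996] [-1.7956e+02  1.3000e-01  8.5120e+01] [-13.54  -1.8    9.46] Fn 13.34 grip 0.00048439892908373674
theta 0.36820279002113177 along 0.10556503493893407
```

View pics/s5.png

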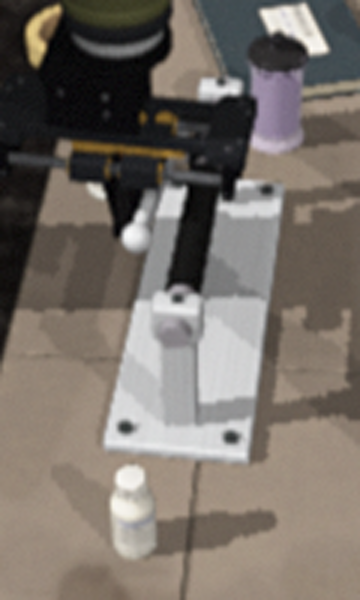

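Run:
```python
from h import *
c=read_camera('scene'); w=cloud(c)
for v in range(200,220,3):
    print(v,[tuple(w[v,u].round(3)) for u in (340,344,346,348,352)])
```

```text
200 [(np.float64(0.622), np.float64(0.005), np.float64(0.212)), (np.float64(0.631), np.float64(0.004), np.float64(0.213)), (np.float64(0.635), np.float64(0.003), np.float64(0.214)), (np.float64(0.639), np.float64(0.005), np.float64(0.213)), (np.float64(0.647), np.float64(0.013), np.float64(0.206))]
203 [(np.float64(0.623), np.float64(0.0), np.float64(0.207)), (np.float64(0.631), np.float64(0.0), np.float64(0.208)), (np.float64(0.635), np.float64(-0.002), np.float64(0.21)), (np.float64(0.64), np.float64(-0.002), np.float64(0.21)), (np.float64(0.635), np.float64(0.26), np.float64(0.001))]
206 [(np.float64(0.616), np.float64(0.082), np.float64(0.133)), (np.float64(0.631), np.float64(-0.004), np.float64(0.203)), (np.float64(0.635), np.float64(-0.002), np.float64(0.202)), (np.float64(0.64), np.float64(-0.002), np.float64(0.202)), (np.float64(0.636), np.float64(0.246), np.float64(0.002))]
209 [(np.float64(0.622), np.float64(0.006), np.float64(0.186)), (np.float64(0.631), np.float64(-0.0), np.float64(0.192)), (np.float64(0.635), np.float64(0.002), np.float64(0.19)), (np.float64(0.639), np.f
[... 288 characters left out ...]
.639), np.float64(0.016), np.float64(0.17)), (np.float64(0.638), np.float64(0.206), np.float64(0.014))]
215 [(np.float64(0.618), np.float64(0.05), np.float64(0.133)), (np.float64(0.631), np.float64(0.0), np.float64(0.175)), (np.float64(0.636), np.float64(-0.003), np.float64(0.178)), (np.float64(0.628), np.float64(0.192), np.float64(0.015)), (np.float64(0.639), np.float64(0.193), np.float64(0.014))]
218 [(np.float64(0.619), np.float64(0.042), np.float64(0.13)), (np.float64(0.618), np.float64(0.181), np.float64(0.012)), (np.float64(0.624), np.float64(0.178), np.float64(0.015)), (np.float64(0.629), np.float64(0.179), np.float64(0.015)), (np.float64(0.639), np.float64(0.181), np.float64(0.014))]
```

The lowest part of the gripper body is at about z = 0.17 and the bar's top is at 0.133, so nothing touches the bar. Handing in.

Run:
```python
from h import *
print(get_obs()['force'],get_obs()['time_s']); print(sign_off())
```

```text
[-14.21066875  -2.39053611   9.30887657] 13.25
the job is handed in; nothing more can be done
None
```

I pushed the brake lever against its stop with the back of the closed fingers, let it spring fully out, then pushed it in again. The job was handed in at 13.25 s with the lever held against the stop.

- **First push:** the force rose steeply at a lever angle of about 0.36 rad, and I held it there at about 17 N.
- **Release:** the wrist force fell to zero and the ball returned to its starting place in the image (pixel 299,225 against 298,225 before).
- **Second push:** the lever met the stop at the same angle, and the push held steady at 13 to 14.5 N until hand-in.
- **Clearance:** the gripper body stayed about 35 mm above the bar.
- **Jar and vial:** both look unmoved in the last picture.

Two points were less certain:
- **Specimen cup:** the arm hid it in the last picture, so I did not confirm it directly; the detector reported the lever's ball in its place. The fingers never came near it.
- **Upward force:** an upward force of 8 to 9 N on the tool went with the push. I put it down to friction on the blade.

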